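# Back off the speaker terminal of an opened amplifier by two turns

### The job

The amplifier on the bench stands with its back panel facing away from you. Roll a fingertip across the knurled rim of the red speaker terminal at the left-hand end of that panel (left as you face the amplifier from its front) and so loosen it by two full turns, to within a quarter turn, until its white paint mark has come back to the top for the second time. Do not pinch the cap, do not lean hard on the terminal, leave the other three terminals and the things lying around as they are, and take your hand away at the end.

Things in the scene. Friction and masses are not known exactly. Their poses are not given: they have to be found in the camera images.
- amp: Opened black stereo amplifier, fixed, 360 wide (y) x 260 deep (x) x 100 mm high; origin at the centre of its underside, z up. Front (-x) faces the robot; the back panel (face at x = +130 mm, top edge 98 mm up) faces away and bears two pairs of screw terminals, each red above black: left pair at y = +125 mm, right pair at y = -82 mm. Transformers and boards inside are lower than 90 mm.
- red_left_axis (a point): Point on the axis of the left red terminal's cap, half-way along it when tight: 78 mm above the bench, 17 mm out from the panel. Fixed, with the amp's axes (x out along the stud, z up). The red knurled cap round it is 21 mm in diameter, 22 mm long (6 to 28 mm out); its top line is 10.5 mm above this point. Nothing above it or within 60 mm sideways; a like black cap has its axis 36 mm below.
- red_left (a joint): Turn of the left red cap, rad: 0 tight (a stop; it starts there), grows as it is loosened, 6.28 a turn, end stop at 25.1. Loosening is anticlockwise seen from behind the amp: the top of the rim moves to the amp's -y, the robot's right. Friction 0.02 N m (2 N at the rim); it stays where left and creeps out 1.5 mm a turn. The knurling grips well (friction about 1).
- red_left_mark (a point): The middle of the white paint line along the rim of the left red cap, on the rim 10.5 mm from the axis; it is uppermost when the cap is tight and turns with the cap. The same white line runs on over the cap's end face.
- black_left_mark (a point): The white line on the rim of the lower, black cap of the left pair (same size; already backed off by about two turns). Not to be turned.
- red_right_mark (a point): The white line on the rim of the red cap of the right pair, 207 mm to the right of the left red one, same height. Not to be turned.
- black_right_mark (a point): The white line on the rim of the black cap of the right pair, 36 mm below the red one. Not to be turned.
- multimeter: Hand-held red and black multimeter lying on its back, 72 x 146 x 34 mm, loose, left of the amplifier. Origin at the centre of its underside. Not to be moved.
- screwdriver: Yellow-handled screwdriver, 190 mm long, lying loose on the bench behind the amplifier. Origin on its underside. Not to be moved.
- cleaner: Small white bottle of contact cleaner with a blue cap, 52 mm in diameter, 105 mm high, standing loose behind the amplifier. Origin at the centre of its underside. Not to be moved.

How it is judged (in metres and radians):
On the way:
1. the left red terminal has been loosened by one full turn (0.9 turns or more) (value of joint red_left above 5.65 rad).
At the end, for the whole second after the job is handed in: The left red terminal stands two turns looser than tight, to within a quarter turn (joint between 10.99 and 14.14 rad), and is at rest; the rims of the other three terminals are within 5 mm and the loose things within 15 mm of where they were (value of joint red_left between 10.99 and 14.14 rad and velocity of joint red_left between -0.1 and 0.1 rad/s and distance of each of black_left_mark, red_right_mark, black_right_mark from where it was at the start of the episode below 0.005 m and distance of each of multimeter, screwdriver, cleaner from where it was at the start of the episode below 0.015 m); the robot touches nothing.
It fails at once if another terminal is turned (its rim moves more than 5 mm) (distance of any of black_left_mark, red_right_mark, black_right_mark from where it was at the start of the episode above 0.005 m).
It fails at once if a thing lying around is lifted, carried or pushed by more than 15 mm (distance of any of multimeter, screwdriver, cleaner from where it was at the start of the episode above 0.015 m).
It fails at once if the cap is pinched: the fingers touch it while the grasp point lies beside its axis line (within 8 mm sideways and less than 14 mm above it) rather than above it (contact force between the fingers and red_left above 0.5 N and y of the grasp point in the frame of red_left_axis between -0.008 and 0.008 m and z of the grasp point in the frame of red_left_axis below 0.014 m).
It fails at once if the terminal is leaned on hard (more than 50 N) (contact force between anything else and red_left above 50 N).
It also fails if it takes over 64 s, if anything falls off the work surface, if the arm or the gripper's body presses on something with over 40 N, if the wrist force passes 120 N, or if a joint passes its speed limit or range.

### The arm

A 6-joint arm with a two-finger parallel gripper is mounted at the origin on the work surface. World frame = base frame: x ahead of the robot, y to its left, z up, the work surface at z = 0. Lengths are in m, angles in degrees, forces in N, time in s.
With the tool pointing down it reaches from about 0.4 to 0.825 m from the base axis. Payload 7 kg.
Tool frame: the origin (TCP) lies midway between the tips of the shut fingers; the grasp point (between the pads) lies 19 mm behind it (r.grip_point_offset is the z of the grasp point in the tool frame, in m); z points along the fingers, y is the line along which they close (so a half turn about z gives the same grasp; the last joint's range is limited). The gripper opens to 88 mm and grips with 3 to 60 N. Pads are 19 mm wide; open, the fingers measure 130 mm over their backs; the gripper's body (78 mm by 193 mm) begins 47 mm behind the grasp point.
Start: joints at [16.507, 20.546, 0.682, 0, -70.136, -16.507], TCP at [0.675, -0, 0.227] pointing down, gripper open.
Joint ranges: [-176.03, 176.03], [-82.01, 121.73], [-58.28, 71.71], [-173.87, 95.51], [-174.79, -0.11], [-173.66, 173.66]. Speed limits (degrees/s): [136.94, 136.94, 172.46, 180, 180, 180].

### API

Orientations are given as [roll, pitch, yaw] about the fixed x, y, z axes, in that order (R = Rz(yaw) Ry(pitch) Rx(roll)).
In Python, from plant import r, viewer, recognise, outline_of, pinpoint gives the robot as it stands.
- The arm moves only by the tool move_arm, never from a script. Its argument "targets" is a list of rows, each a list of 2 entries, a list of its own where there are three numbers: the shift along the tool's x, y, z in cm, then the turn, a rotation vector about the tool's x, y, z in rad. A call has 1 to 5 rows; each row is the pose to reach, as a shift and turn from the pose commanded when the call began, along the tool's axes at that moment; what a row does not reach only later rows make up. A row lasts 1/8 s, in which the tool goes at most 62.5 mm and 10.7 degrees, less where a joint would pass 70% of its speed; a pose out of reach is approached as far as the arm can. A call with a gripper value outside its range is refused whole. "jaw" is the finger opening in cm, from 0 to 8.76, set as the call begins (left out, the last holds). The fingers move at their own pace and stop on an object; "squeeze" is the grip in N (left out, the last holds). Time passes only in rows, so rows that repeat a pose let the fingers close. It gives the time, the measured TCP pose, the force, the opening and the grip force at its end, in the units of the state.
- r.get_state(): the state, without advancing time (a new reading comes with each control period).
- viewer.capture(name): name is "scene" or "side" or "wrist"; returns a dict with "image" (384x512x3 uint8, blue, green, red), "intrinsics" (3x3 intrinsics, pixels), "camera_from_world" (4x4, takes a point from world to camera coordinates). Camera axes: x right, y up, looking along -z (the intrinsics and any distortion apply to the point x, -y, -z); pixel columns grow to the right and rows downward; lengths in m; the calibration is good to about 2 mm. A picture is of the moment at which its call begins. There is no depth.
- r.close_job(): hands the job in; it is judged then, once.
Trained networks look in the newest picture that a camera, given by its name, has taken for a name from the list of things; names that differ only in an ending like _2 or _b are one class to them, and where a whole thing is asked for, a point or a joint stands for the part that bears it (a point fixed in the world has none). Each returns a list of dicts, best first, with "score" (0 to 1); they miss things now and then, are a little off and sometimes report something else, mostly with a low value. They report only what shows in the picture. A call takes as long as a camera call.
- recognise(label, camera): "box" ([left, top, right, bottom] in pixels, round what is visible of it).
- outline_of(label, camera): "mask" (384x512 bool, what is visible of it) and "box" ([left, top, right, bottom] in pixels, round what is visible of it).
- pinpoint(label, camera): "location" ([row, column] in pixels: a listed point, or the origin of a listed thing).
The state is a dict: "time_s": time; "joints": joint angles; "qd": joint speeds; "joint_torque": joint torques, N m; "tcp_pos": TCP position; "eef_rot": TCP orientation; "contact_force": force on the tool from outside, world axes, zero at the start; "moment": the same for the moment, N m; "gripper_width": finger opening in m; "gripper_force": force on a finger pad.
Only numpy, scipy, OpenCV 4.12 (cv2) and the standard library are available. Lean on these libraries where they do the work, as an engineer would, in place of code of your own. Each camera call takes 0.05 s, during which the arm holds its last target. There are 200 camera calls.

## Working session

There is one attempt and no reset: what is moved stays moved. The work goes in short steps, Python scripts to look and compute and a tool call to move; the robot and the scene stay as the last step left them, time stands still between calls to the robot, and variables do not carry over. Pictures are saved under pics/ and viewed, at most 10 in all, crops included, and the job is handed in when it is done.

Besides the shell and the picture viewer there is one more tool, called after "Emit:" as name([rows], argument=value, ...), one row to a line, values as JSON. move_arm: Moves the arm, as the interface text tells. Its arguments: {"type":"object","properties":{"targets":{"type":"array","items":{"type":"array"}},"jaw":{"type":"number"},"squeeze":{"type":"number"}},"required":["targets"]}

```bash
mkdir -p pics; ls; python3 - <<'E'
from plant import r, viewer, recognise, outline_of, pinpoint
import cv2, numpy as np
s=r.get_state(); print({k:np.round(v,3) for k,v in s.items()}, r.grip_point_offset)
ims=[]
for c in ["scene","side","wrist"]:
    d=viewer.capture(c); cv2.imwrite(f"pics/{c}0.png",d["image"])
    print(c,np.round(d["intrinsics"],1).tolist(),np.round(d["camera_from_world"],3).tolist())
    for l in ["red_left_axis","red_left_mark","red_right_mark","black_left_mark","black_right_mark","amp","multimeter","screwdriver","cleaner"]:
        print(l,[(np.round(p["location"],1).tolist(),round(p["score"],2)) for p in pinpoint(l,c)[:3]])
E
```

```text
pics
{'time_s': np.float64(0.0), 'joints': array([ 1.6506e+01,  2.0592e+01,  6.3500e-01, -1.8000e-02, -7.0135e+01,
       -1.6507e+01]), 'qd': array([ 0.082,  0.029, -0.062,  0.013, -0.011,  0.04 ]), 'joint_torque': array([-1.0000e-03, -5.8273e+01,  2.9306e+01,  6.9970e+00,  7.0000e-03,
       -0.0000e+00]), 'tcp_pos': array([ 0.675, -0.   ,  0.226]), 'eef_rot': array([ 1.79906e+02, -1.00000e-02, -9.00070e+01]), 'contact_force': array([-0.242, -0.186,  0.122]), 'moment': array([-0.033, -0.008,  0.009]), 'gripper_force': np.float64(0.0), 'gripper_width': np.float64(0.087)} -0.0188
scene [[411.9, 0.0, 255.9], [0.0, 411.9, 200.2], [0.0, 0.0, 1.0]] [[-0.186, 0.982, 0.015, 0.084], [-0.66, -0.136, 0.738, 0.288], [0.727, 0.127, 0.674, -1.375], [0.0, 0.0, 0.0, 1.0]]
red_left_axis [([221.8, 272.0], 0.61)]
red_left_mark [([218.4, 269.0], 0.59)]
red_right_mark [([215.1, 174.8], 0.52)]
black_left_mark [([226.3, 268.5], 0.66)]
black_right_mark [([226.7, 176.3], 0.45)]
amp [([201.1, 219.9], 0.89)]
multimeter [([293.2, 284.5], 0.34)]
screwdriver [([278.4, 172.9], 0.96), ([191.2, 322.1], 0.42)]
clea
[... 485 characters left out ...]
01.2, 193.7], 0.85), ([191.8, 291.4], 0.64), ([273.6, 380.3], 0.47)]
screwdriver [([274.3, 379.4], 0.95)]
cleaner [([198.1, 327.5], 0.67)]
wrist [[267.1, 0.0, 256.4], [0.0, 267.1, 191.8], [0.0, 0.0, 1.0]] [[-1.0, 0.001, -0.0, 0.674], [-0.001, -0.962, -0.273, 0.035], [-0.001, -0.273, 0.962, -0.389], [0.0, 0.0, 0.0, 1.0]]
red_left_axis [([223.6, 332.6], 0.95)]
red_left_mark [([230.4, 333.2], 0.58)]
red_right_mark [([39.6, 310.8], 0.63)]
black_left_mark [([214.4, 324.8], 0.78)]
black_right_mark [([49.3, 300.5], 0.57), ([213.6, 326.0], 0.15)]
amp [([95.7, 414.7], 0.7), ([237.5, 245.8], 0.32)]
multimeter [([215.4, 325.7], 0.52)]
screwdriver [([79.8, 227.6], 0.78)]
cleaner [([235.4, 244.2], 0.78)]
```

```bash
python3 - <<'E'
import cv2,numpy as np
a=[cv2.imread(f"pics/{c}0.png") for c in ["scene","side","wrist"]]
m=np.vstack([np.hstack(a[:2]),np.hstack([a[2],a[2]*0])])
cv2.imwrite("pics/m0.png",cv2.resize(m,(800,600),interpolation=cv2.INTER_AREA))
E
```

```text
(no output)
```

View pics/m0.png

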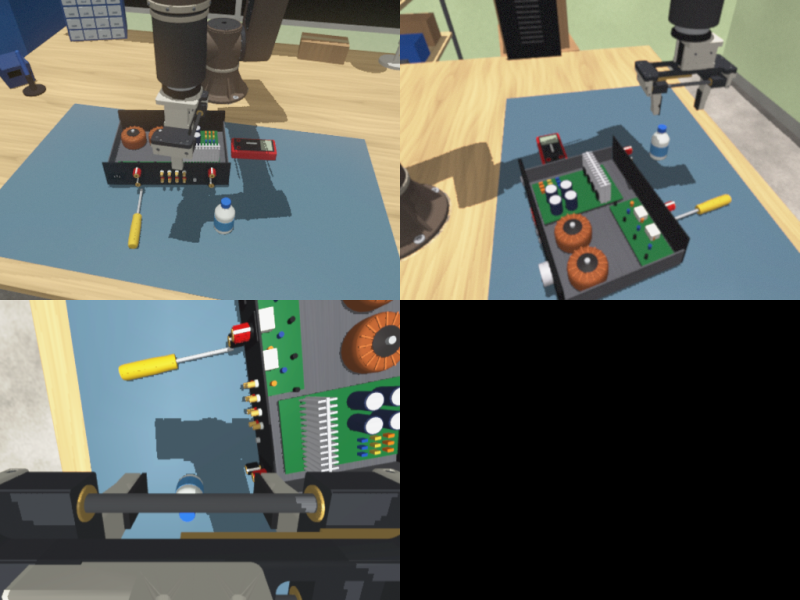

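The panel's terminals show at about (271,220) left red and (175,218) right red in the scene view. The multimeter and the cleaner are clear of the left terminal. Next I fit the amp pose.

```bash
cat > h.py <<'E'
import numpy as np,cv2
from plant import r, viewer, recognise, outline_of, pinpoint
def proj(d,P):
    c=d["camera_from_world"]@np.append(P,1); p=d["intrinsics"]@np.array([c[0],-c[1],-c[2]]); return p[:2]/p[2]
E
python3 - <<'E'
from h import *
from scipy.optimize import least_squares
D={c:viewer.capture(c) for c in ["scene","side","wrist"]}
obs=[("scene",(147,125,78),(272,221.8)),("scene",(147,125,88.5),(269,218.4)),("side",(147,125,78),(292.9,191.9)),("side",(147,125,88.5),(293,190.8)),
("wrist",(147,125,78),(332.6,223.6)),("wrist",(147,125,88.5),(333.2,230.4)),("scene",(147,-82,83),(174.8,215.1)),("wrist",(147,-82,85),(310.8,39.6)),("side",(147,-82,85),(344.7,258.3)),
("scene",(0,0,0),(219.9,201.1)),("side",(0,0,0),(245.8,284.8))]
def W(q,p):
    c,s=np.cos(q[2]),np.sin(q[2]);p=np.array(p)/1000
    return np.array([q[0]+c*p[0]-s*p[1],q[1]+s*p[0]+c*p[1],p[2]])
f=lambda q:np.concatenate([proj(D[c],W(q,p))-u for c,p,u in obs])
s=least_squares(f,[.55,0,0],loss="soft_l1",f_scale=2)
print(s.x,np.degrees(s.x[2]))
for o,e in zip(obs,f(s.x).reshape(-1,2)):print(o[0],o[1],e.round(1))
q=s.x
print("axis",W(q,(147,125,78)))
for c in D:
    im=cv2.resize(D[c]["image"],None,fx=2,fy=2)
    for p in [(130,180,98),(130,-180,98),(-130,180,98),(-130,-180,98),(147,125,78),(147,125,88.5),(158,125,78),(147,-82,78),(158,-82,78)]:
        u=proj(D[c],W(q,p))*2; cv2.circle(im,tuple(int(v) for v in u+.5),2,(255,255,0),-1)
    u=(proj(D[c],W(q,(147,125,78)))*2).astype(int)
    cv2.imwrite(f"pics/o_{c}.png",im)
    for l in ["red_left_mark","red_right_mark"]:
        print(c,l,[(np.round(p["box"]).tolist(),round(p["score"],2)) for p in recognise(l,c)[:3]], proj(D[c],W(q,(147,125,78))).round(1))
a=[cv2.imread(f"pics/o_{c}.png") for c in D]
cv2.imwrite("pics/m1.png",np.hstack([cv2.resize(a[0][300:550,260:620],(400,278)),cv2.resize(a[2][0:600,400:800],(400,600))[0:278] if 0 else cv2.resize(a[1][300:550,480:840],(400,278))]))
E
```

```text
[ 0.45982291 -0.09343212  0.18230934] 10.445555723126146
scene (147, 125, 78) [-1.2 -0.2]
scene (147, 125, 88.5) [ 2.  -0.3]
side (147, 125, 78) [-1.8  0.9]
side (147, 125, 88.5) [-1.6 -1.9]
wrist (147, 125, 78) [-1.5  1.4]
wrist (147, 125, 88.5) [ 0.2 -2. ]
scene (147, -82, 83) [0.1 3.5]
wrist (147, -82, 85) [-0.  -0.4]
side (147, -82, 85) [-1.1  3.8]
scene (0, 0, 0) [-0.5  0.3]
side (0, 0, 0) [ 0.8 -1.9]
axis [0.58172413 0.0561476  0.078     ]
scene red_left_mark [([265.0, 216.0, 278.0, 224.0], 0.41)] [270.8 221.6]
scene red_right_mark [([169.0, 215.0, 180.0, 225.0], 0.54)] [270.8 221.6]
side red_left_mark [] [291.1 192.8]
side red_right_mark [] [291.1 192.8]
wrist red_left_mark [([321.0, 217.0, 340.0, 233.0], 0.4)] [331.1 225. ]
wrist red_right_mark [([296.0, 29.0, 322.0, 51.0], 0.67)] [331.1 225. ]
```

View pics/m1.png

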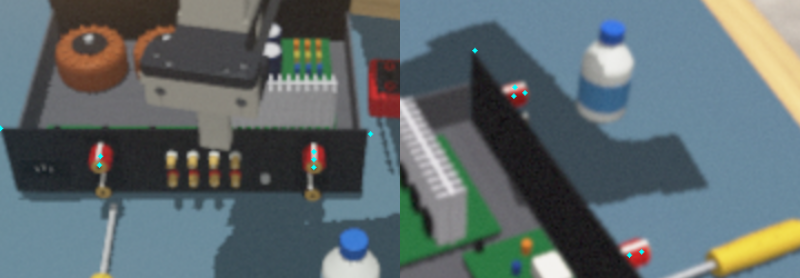

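The projected points sit on the caps and panel corners, in the scene view at about (271,221). I close the jaw and move above the left cap.

Emit:
move_arm([
  [[-2.1, 2.9, 0], [0, 0, -0.06]],
  [[-4.3, 5.8, 2], [0, 0, -0.12]],
  [[-6.4, 8.6, 5], [0, 0, -0.182]],
  [[-6.4, 8.6, 9], [0, 0, -0.182]],
  [[-6.4, 8.6, 10], [0, 0, -0.182]],
], jaw=0)

```text
time_s: 2.58
tcp_pos: [0.5875, 0.0638, 0.1247]
eef_rot: [179.8, -0.0, -79.6]
contact_force: [0.4, -0.3, -0.2]
gripper_width: 0.0432
gripper_force: 0.0
```

Emit:
move_arm([
  [[0, 0, 0], [0, 0, 0]],
  [[0, 0, 0], [0, 0, 0]],
])

```text
time_s: 2.82
tcp_pos: [0.5902, 0.064, 0.1279]
eef_rot: [-179.9, 0.0, -79.6]
contact_force: [-0.1, 0.4, 0.8]
gripper_width: 0.0231
gripper_force: 0.0
```

```bash
python3 - <<'E'
from h import *
q=[0.4598,-0.0934,0.1823]
D={c:viewer.capture(c) for c in ["scene","side"]}
def W(p):
    c,s=np.cos(q[2]),np.sin(q[2]);p=np.array(p)/1000
    return np.array([q[0]+c*p[0]-s*p[1],q[1]+s*p[0]+c*p[1],p[2]])
st=r.get_state();print(st["tcp_pos"],st["eef_rot"],st["contact_force"],st["time_s"])
a=[]
for c in D:
    u=proj(D[c],W((147,125,78))); im=D[c]["image"]
    x,y=u.round().astype(int)-[40,50]
    cr=cv2.resize(im[y:y+80,x:x+80],(400,400),interpolation=cv2.INTER_CUBIC)
    for P in [W((147,125,88.5)),W((136,125,88.5)),W((158,125,88.5)),W((158,125,78)),st["tcp_pos"]]:
        v=(proj(D[c],P)-[x,y]+.5)*5; cv2.circle(cr,tuple(v.astype(int)),3,(255,255,0),-1)
    a.append(cr)
    for l in ["red_left_axis","red_left_mark"]:
        print(c,l,[(np.round(p["location"],1).tolist(),round(p["score"],2)) for p in pinpoint(l,c)[:2]])
    print(u,proj(D[c],W((147,125,88.5))))
cv2.imwrite("pics/m2.png",np.hstack(a))
E
```

```text
[0.58994102 0.06396923 0.12782048] [-1.79884240e+02  1.60253451e-02 -7.95972289e+01] [0.04481448 0.85759046 0.60548132] 2.925
scene red_left_axis [([223.4, 271.3], 0.7)]
scene red_left_mark [([219.2, 271.9], 0.59)]
[270.82087934 221.56820324] [271.01470105 218.13212053]
side red_left_axis [([191.4, 294.3], 0.86)]
side red_left_mark [([190.5, 290.3], 0.56)]
[291.10074995 192.76847964] [291.35220556 188.86323728]
```

View pics/m2.png

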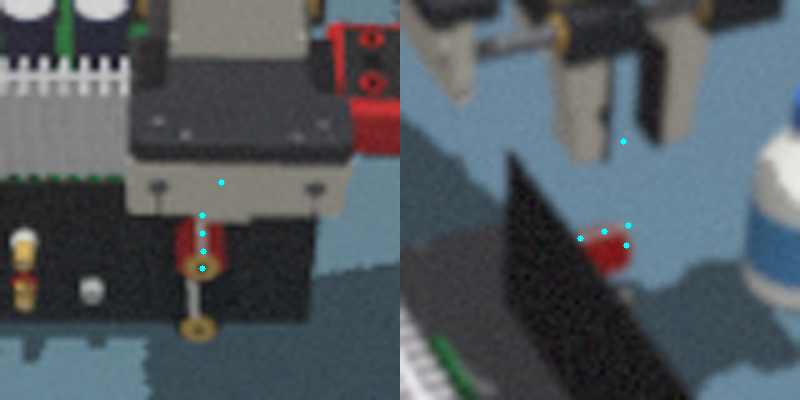

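Side crop: the fingertips, about 10 px across, hang above the red cap at about (605,250) in the crop and are clear of the panel edge. The scene crop agrees with the fit. I descend to just above the rim.

Emit:
move_arm([
  [[0, 0, 1], [0, 0, 0]],
  [[0, 0, 2], [0, 0, 0]],
  [[0, 0, 3], [0, 0, 0]],
  [[0, 0, 3.4], [0, 0, 0]],
  [[0, 0, 3.4], [0, 0, 0]],
])

```text
time_s: 3.75
tcp_pos: [0.5888, 0.0639, 0.092]
eef_rot: [179.9, -0.0, -79.6]
contact_force: [0.4, 0.3, 0.9]
gripper_width: 0.0003
gripper_force: 0.0
```

Emit:
move_arm([
  [[0, 0, 0.2], [0, 0, 0]],
  [[0, 0, 0.2], [0, 0, 0]],
  [[0, 0, 0.2], [0, 0, 0]],
])

```text
time_s: 4.12
tcp_pos: [0.5891, 0.064, 0.0908]
eef_rot: [-180.0, 0.0, -79.6]
contact_force: [0.3, -0.6, 0.8]
gripper_width: 0.0002
gripper_force: 0.0
```

Emit:
move_arm([
  [[0, 0, 0.1], [0, 0, 0]],
  [[0, 0, 0.1], [0, 0, 0]],
  [[0, 0, 0.1], [0, 0, 0]],
])

```text
time_s: 4.5
tcp_pos: [0.589, 0.064, 0.0896]
eef_rot: [-180.0, 0.0, -79.6]
contact_force: [1.4, 0.4, 0.4]
gripper_width: 0.0005
gripper_force: 0.0
```

Emit:
move_arm([
  [[0, 0, 0.1], [0, 0, 0]],
  [[0, 0, 0.1], [0, 0, 0]],
  [[0, 0, 0.1], [0, 0, 0]],
])

```text
time_s: 4.88
tcp_pos: [0.5891, 0.064, 0.0887]
eef_rot: [-180.0, 0.0, -79.6]
contact_force: [0.2, -0.2, 1.8]
gripper_width: 0.0006
gripper_force: 0.8
```

Emit:
move_arm([
  [[0, 0, 0.1], [0, 0, 0]],
  [[0, 0, 0.1], [0, 0, 0]],
  [[0, 0, 0.1], [0, 0, 0]],
])

```text
time_s: 5.25
tcp_pos: [0.5893, 0.064, 0.0883]
eef_rot: [-180.0, -0.0, -79.6]
contact_force: [-2.9, 0.5, 6.6]
gripper_width: 0.0004
gripper_force: 3.4
```

Emit:
move_arm([
  [[0.2, 0, 0.02], [0, 0, 0]],
  [[0.5, 0, 0.02], [0, 0, 0]],
  [[0.8, 0, 0.02], [0, 0, 0]],
  [[1.1, 0, 0.02], [0, 0, 0]],
  [[1.3, 0, 0.02], [0, 0, 0]],
])

```text
time_s: 5.88
tcp_pos: [0.592, 0.0516, 0.0883]
eef_rot: [-179.9, 0.0, -79.5]
contact_force: [-1.9, 1.8, 7.7]
gripper_width: 0.0007
gripper_force: 3.5
```

```bash
cat > look.py <<'E'
import sys
from h import *
q=[0.4598,-0.0934,0.1823]
def W(p):
    c,s=np.cos(q[2]),np.sin(q[2]);p=np.array(p)/1000
    return np.array([q[0]+c*p[0]-s*p[1],q[1]+s*p[0]+c*p[1],p[2]])
a=[]
for c in ["scene","side"]:
    d=viewer.capture(c)
    x,y=proj(d,W((147,125,78))).round().astype(int)-[16,20]
    a.append(cv2.resize(d["image"][y:y+36,x:x+36],(400,400),interpolation=cv2.INTER_CUBIC))
    for l in ["red_left_mark","black_left_mark"]:
        print(c,l,[(np.round(p["location"],1).tolist(),round(p["score"],2)) for p in pinpoint(l,c)[:2]])
st=r.get_state();print(st["tcp_pos"],st["contact_force"],st["time_s"])
cv2.imwrite(f"pics/{sys.argv[1]}.png",np.hstack(a))
E
python3 look.py k1
```

```text
scene red_left_mark [([216.1, 176.8], 0.3)]
scene black_left_mark [([225.1, 271.9], 0.52)]
side red_left_mark [([199.1, 293.6], 0.42)]
side black_left_mark [([271.3, 378.3], 0.67)]
[0.59199944 0.05146912 0.08827213] [-0.5335235   0.62010048  7.00590751] 6.175
```

View pics/k1.png

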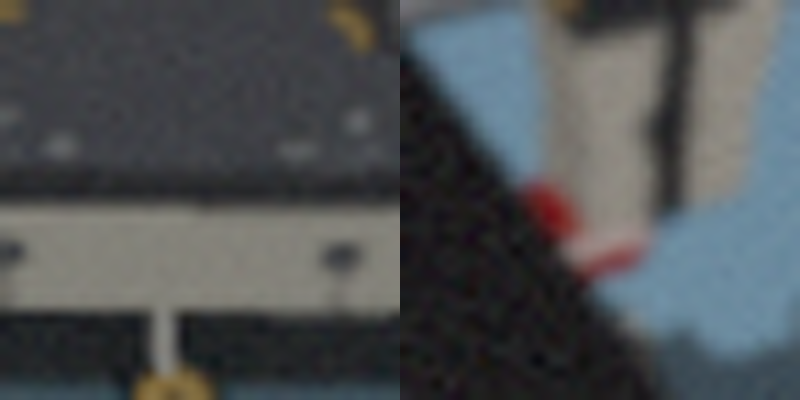

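The side view shows the white line at about (610,245) in the crop, rolled towards that camera, so the cap turns in the right direction. I repeat the stroke.

Emit:
move_arm([
  [[0, 0, -0.4], [0, 0, 0]],
  [[-0.7, 0, -0.5], [0, 0, 0]],
  [[-1.4, 0, -0.4], [0, 0, 0]],
  [[-1.4, 0, -0.15], [0, 0, 0]],
  [[-1.4, 0, 0], [0, 0, 0]],
])

```text
time_s: 6.8
tcp_pos: [0.5891, 0.0654, 0.0879]
eef_rot: [-180.0, -0.0, -79.5]
contact_force: [-3.6, 1.1, 13.2]
gripper_width: 0.0
gripper_force: 6.4
```

Emit:
move_arm([
  [[0, 0, 0], [0, 0, 0]],
  [[0.4, 0, 0], [0, 0, 0]],
  [[0.9, 0, 0], [0, 0, 0]],
  [[1.3, 0, 0], [0, 0, 0]],
  [[1.5, 0, 0], [0, 0, 0]],
])

```text
time_s: 7.42
tcp_pos: [0.5922, 0.0504, 0.0883]
eef_rot: [-179.9, 0.0, -79.6]
contact_force: [-1.8, 0.8, 7.4]
gripper_width: 0.0004
gripper_force: 3.8
```

Emit:
move_arm([
  [[0, 0, 0], [0, 0, 0]],
  [[0, 0, -0.4], [0, 0, 0]],
  [[0, 0, -2], [0, 0, 0]],
  [[0, 0, -4], [0, 0, 0]],
  [[0, 0, -4], [0, 0, 0]],
])

```text
time_s: 8.05
tcp_pos: [0.5927, 0.0506, 0.1297]
eef_rot: [-179.8, 0.0, -79.6]
contact_force: [0.1, -0.3, -0.7]
gripper_width: 0.0004
gripper_force: 0.0
```

```bash
python3 look.py k2
```

```text
scene red_left_mark [([224.9, 267.9], 0.67), ([227.6, 271.1], 0.33)]
scene black_left_mark [([228.9, 269.6], 0.52)]
side red_left_mark [([198.1, 293.0], 0.65)]
side black_left_mark [([192.2, 291.4], 0.57)]
[0.59110541 0.05007679 0.1267406 ] [-0.43073112  0.20917599 -0.12523026] 8.35
```

View pics/k2.png

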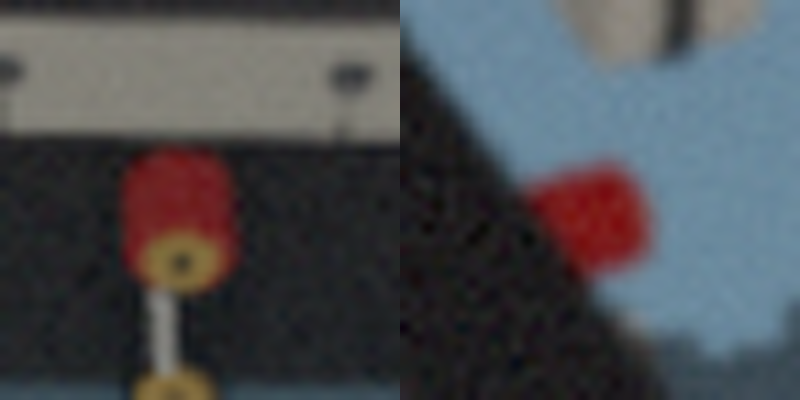

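Cap seen clear: the white mark is out of sight in both views, which fits about 150° of turn. I continue.

Emit:
move_arm([
  [[-0.8, 0, 2], [0, 0, 0]],
  [[-1.5, 0, 3.5], [0, 0, 0]],
  [[-1.5, 0, 3.8], [0, 0, 0]],
  [[-1.5, 0, 4], [0, 0, 0]],
  [[-1.5, 0, 4], [0, 0, 0]],
])

```text
time_s: 8.98
tcp_pos: [0.5882, 0.0648, 0.0882]
eef_rot: [179.9, -0.0, -79.5]
contact_force: [-5.4, 1.4, 7.6]
gripper_width: 0.0004
gripper_force: 4.0
```

Emit:
move_arm([
  [[0.4, 0, 0], [0, 0, 0]],
  [[0.8, 0, 0], [0, 0, 0]],
  [[1.2, 0, 0], [0, 0, 0]],
  [[1.5, 0, 0], [0, 0, 0]],
  [[1.5, 0, 0], [0, 0, 0]],
])

```text
time_s: 9.6
tcp_pos: [0.5915, 0.0499, 0.0883]
eef_rot: [180.0, -0.0, -79.6]
contact_force: [-4.5, 0.5, 6.5]
gripper_width: 0.0005
gripper_force: 3.3
```

Emit:
move_arm([
  [[0, 0, -0.4], [0, 0, 0]],
  [[-0.8, 0, -0.5], [0, 0, 0]],
  [[-1.5, 0, -0.4], [0, 0, 0]],
  [[-1.5, 0, -0.15], [0, 0, 0]],
  [[-1.5, 0, 0], [0, 0, 0]],
])

```text
time_s: 10.22
tcp_pos: [0.5892, 0.0655, 0.0879]
eef_rot: [-180.0, -0.0, -79.5]
contact_force: [-3.8, 1.8, 12.2]
gripper_width: 0.0005
gripper_force: 6.3
```

Emit:
move_arm([
  [[0.4, 0, 0], [0, 0, 0]],
  [[0.8, 0, 0], [0, 0, 0]],
  [[1.2, 0, 0], [0, 0, 0]],
  [[1.5, 0, 0], [0, 0, 0]],
  [[1.5, 0, 0], [0, 0, 0]],
])

```text
time_s: 10.85
tcp_pos: [0.5923, 0.0503, 0.0883]
eef_rot: [-179.9, -0.0, -79.6]
contact_force: [-1.5, 0.7, 6.8]
gripper_width: 0.0002
gripper_force: 3.6
```

Emit:
move_arm([
  [[0, 0, -0.4], [0, 0, 0]],
  [[0, 0, -2], [0, 0, 0]],
  [[0, 0, -4], [0, 0, 0]],
  [[0, 0, -4], [0, 0, 0]],
])

```text
time_s: 11.35
tcp_pos: [0.5927, 0.0505, 0.1297]
eef_rot: [-179.8, 0.0, -79.6]
contact_force: [-0.1, 0.0, -0.7]
gripper_width: 0.0002
gripper_force: 0.0
```

```bash
python3 look.py k3
```

```text
scene red_left_mark [([218.5, 271.3], 0.5)]
scene black_left_mark [([216.6, 175.4], 0.65), ([228.2, 271.5], 0.43)]
side red_left_mark [([189.3, 288.0], 0.55)]
side black_left_mark []
[0.59110219 0.05007298 0.12677013] [-0.81691889  0.54758295 -0.16143251] 11.65
```

View pics/k3.png

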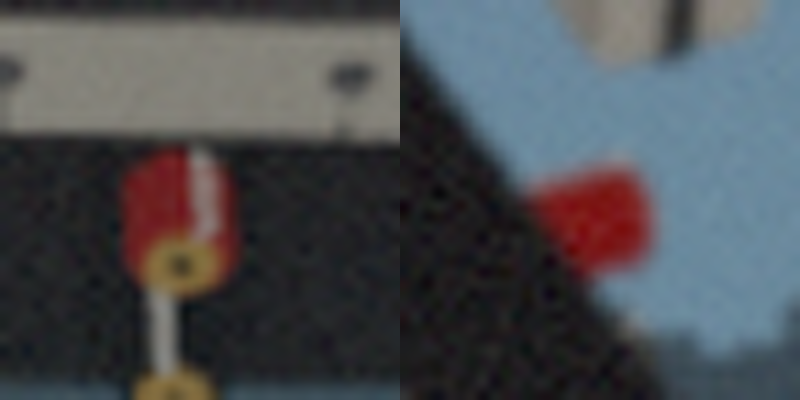

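Scene view: the white line is at (203,195) on a cap centred at 180, about 25° short of the top, so the turn is about 5.8 rad. Four more strokes, then I check again.

Emit:
move_arm([
  [[-0.8, 0, 2], [0, 0, 0]],
  [[-1.5, 0, 3.5], [0, 0, 0]],
  [[-1.5, 0, 3.8], [0, 0, 0]],
  [[-1.5, 0, 4], [0, 0, 0]],
  [[-1.5, 0, 4], [0, 0, 0]],
])

```text
time_s: 12.28
tcp_pos: [0.5882, 0.0648, 0.0882]
eef_rot: [179.9, -0.0, -79.5]
contact_force: [-6.4, 0.4, 8.7]
gripper_width: 0.0004
gripper_force: 4.0
```

Emit:
move_arm([
  [[0.4, 0, 0], [0, 0, 0]],
  [[0.8, 0, 0], [0, 0, 0]],
  [[1.2, 0, 0], [0, 0, 0]],
  [[1.5, 0, 0], [0, 0, 0]],
  [[1.5, 0, 0], [0, 0, 0]],
])

```text
time_s: 12.9
tcp_pos: [0.5915, 0.0499, 0.0883]
eef_rot: [180.0, -0.0, -79.6]
contact_force: [-3.1, -0.6, 6.9]
gripper_width: 0.0005
gripper_force: 3.3
```

Emit:
move_arm([
  [[0, 0, -0.4], [0, 0, 0]],
  [[-0.8, 0, -0.5], [0, 0, 0]],
  [[-1.5, 0, -0.4], [0, 0, 0]],
  [[-1.5, 0, -0.15], [0, 0, 0]],
  [[-1.5, 0, 0], [0, 0, 0]],
])

```text
time_s: 13.52
tcp_pos: [0.5892, 0.0654, 0.088]
eef_rot: [-180.0, -0.0, -79.5]
contact_force: [-3.7, 0.9, 12.8]
gripper_width: 0.0004
gripper_force: 6.4
```

Emit:
move_arm([
  [[0.4, 0, 0], [0, 0, 0]],
  [[0.8, 0, 0], [0, 0, 0]],
  [[1.2, 0, 0], [0, 0, 0]],
  [[1.5, 0, 0], [0, 0, 0]],
  [[1.5, 0, 0], [0, 0, 0]],
])

```text
time_s: 14.15
tcp_pos: [0.5923, 0.0503, 0.0883]
eef_rot: [-179.9, -0.0, -79.6]
contact_force: [-0.2, 1.2, 7.1]
gripper_width: 0.0008
gripper_force: 3.7
```

Emit:
move_arm([
  [[0, 0, -0.4], [0, 0, 0]],
  [[-0.8, 0, -0.5], [0, 0, 0]],
  [[-1.5, 0, -0.4], [0, 0, 0]],
  [[-1.5, 0, -0.15], [0, 0, 0]],
  [[-1.5, 0, 0], [0, 0, 0]],
])

```text
time_s: 14.78
tcp_pos: [0.589, 0.0653, 0.0879]
eef_rot: [-180.0, -0.0, -79.5]
contact_force: [-4.1, 3.0, 12.3]
gripper_width: 0.0004
gripper_force: 6.6
```

Emit:
move_arm([
  [[0.4, 0, 0], [0, 0, 0]],
  [[0.8, 0, 0], [0, 0, 0]],
  [[1.2, 0, 0], [0, 0, 0]],
  [[1.5, 0, 0], [0, 0, 0]],
  [[1.5, 0, 0], [0, 0, 0]],
])

```text
time_s: 15.4
tcp_pos: [0.5922, 0.0503, 0.0883]
eef_rot: [-179.9, -0.0, -79.5]
contact_force: [-1.6, 0.8, 7.5]
gripper_width: 0.0004
gripper_force: 3.8
```

Emit:
move_arm([
  [[0, 0, -0.4], [0, 0, 0]],
  [[-0.8, 0, -0.5], [0, 0, 0]],
  [[-1.5, 0, -0.4], [0, 0, 0]],
  [[-1.5, 0, -0.15], [0, 0, 0]],
  [[-1.5, 0, 0], [0, 0, 0]],
])

```text
time_s: 16.02
tcp_pos: [0.5891, 0.0654, 0.0879]
eef_rot: [-180.0, -0.0, -79.5]
contact_force: [-4.4, 1.3, 13.2]
gripper_width: 0.0004
gripper_force: 6.6
```

Emit:
move_arm([
  [[0.4, 0, 0], [0, 0, 0]],
  [[0.8, 0, 0], [0, 0, 0]],
  [[1.2, 0, 0], [0, 0, 0]],
  [[1.5, 0, 0], [0, 0, 0]],
  [[1.5, 0, 0], [0, 0, 0]],
])

```text
time_s: 16.65
tcp_pos: [0.5922, 0.0503, 0.0883]
eef_rot: [-179.9, -0.0, -79.6]
contact_force: [-2.1, 0.6, 6.7]
gripper_width: 0.0004
gripper_force: 3.8
```

Emit:
move_arm([
  [[0, 0, -0.4], [0, 0, 0]],
  [[0, 0, -2], [0, 0, 0]],
  [[0, 0, -4], [0, 0, 0]],
  [[0, 0, -4], [0, 0, 0]],
])

```text
time_s: 17.15
tcp_pos: [0.5927, 0.0505, 0.1296]
eef_rot: [-179.8, 0.0, -79.6]
contact_force: [0.1, 0.3, -0.3]
gripper_width: 0.0003
gripper_force: 0.0
```

```bash
python3 look.py k4
```

```text
scene red_left_mark [([220.2, 274.4], 0.41)]
scene black_left_mark [([231.4, 268.7], 0.55)]
side red_left_mark [([189.1, 291.4], 0.67)]
side black_left_mark []
[0.59110804 0.05009049 0.12673804] [0.23733736 0.23687804 0.10133359] 17.45
```

View pics/k4.png

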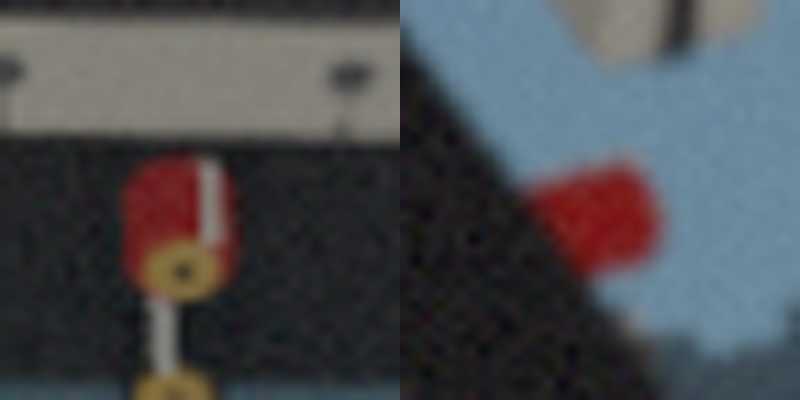

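Scene view: the line is at (210,200), about 30–35° short of the top for the second time. One short stroke of about 6 mm finishes it.

Emit:
move_arm([
  [[-0.6, 0, 2], [0, 0, 0]],
  [[-1.1, 0, 3.5], [0, 0, 0]],
  [[-1.1, 0, 3.8], [0, 0, 0]],
  [[-1.1, 0, 4], [0, 0, 0]],
  [[-1.1, 0, 4], [0, 0, 0]],
])

```text
time_s: 18.08
tcp_pos: [0.5889, 0.0608, 0.0882]
eef_rot: [179.9, -0.0, -79.6]
contact_force: [-5.0, 0.3, 8.7]
gripper_width: 0.0005
gripper_force: 4.1
```

Emit:
move_arm([
  [[0.2, 0, 0], [0, 0, 0]],
  [[0.4, 0, 0], [0, 0, 0]],
  [[0.6, 0, 0], [0, 0, 0]],
  [[0.6, 0, 0], [0, 0, 0]],
])

```text
time_s: 18.58
tcp_pos: [0.5902, 0.0548, 0.0883]
eef_rot: [180.0, -0.0, -79.6]
contact_force: [-4.3, 0.3, 6.9]
gripper_width: 0.0003
gripper_force: 3.8
```

Emit:
move_arm([
  [[0, 0, -0.4], [0, 0, 0]],
  [[0, 0, -2], [0, 0, 0]],
  [[0, 0, -5], [0, 0, 0]],
  [[0, 0, -8], [0, 0, 0]],
  [[0, 0, -8], [0, 0, 0]],
])

```text
time_s: 19.2
tcp_pos: [0.5926, 0.0556, 0.1712]
eef_rot: [-179.7, 0.0, -79.5]
contact_force: [0.4, -0.3, -0.3]
gripper_width: 0.0005
gripper_force: 0.0
```

```bash
python3 look.py k5
```

```text
scene red_left_mark [([215.9, 267.7], 0.62)]
scene black_left_mark [([228.7, 267.8], 0.57)]
side red_left_mark [([191.5, 293.8], 0.43)]
side black_left_mark [([284.2, 247.6], 0.62)]
[0.59015834 0.05495924 0.16663491] [ 0.93343941  0.47435473 -0.2715088 ] 19.5
```

View pics/k5.png

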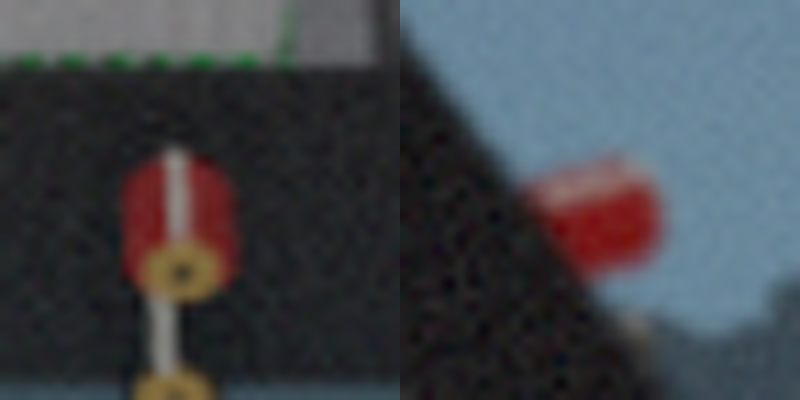

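The white line is at the top again, at (177,195) in the scene crop, for the second time. The hand is clear.

```bash
python3 -c "
from plant import r
print(r.close_job())"
```

```text
the job is handed in; nothing more can be done
None
```

I loosened the left red terminal by two turns, with its white mark back at the top for the second time, took the hand clear and handed the job in; no verdict came back, and I did not re-measure the other terminals or the loose things.

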